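Present a cast stoneware lever over its kiln setter

TASK

Pick up the brittle cast stoneware lever at its balance point on the straight neck, gripping it gently (60 N a finger at most), and hold it level over the kiln setter, its heavy hub above the thick post and its small eye above the thin post, a few centimetres clear of the post tips, ready to be lowered. Do not let it touch the setter and leave the other things on the table where they are. Finish while still holding the lever there: do not lower it or let go.

Things in the scene. Friction and masses are not known exactly. Their poses are not given: they have to be found in the camera images.
- lever: Terracotta-coloured cast stoneware lever, 228 mm long, 0.28 kg (0.22 to 0.36), loose, lying flat: hub (heavy ring), straight neck, thinner bent arm (14 mm wide, z 6 to 22 mm), eye (small ring). Origin: under the balance point, level with its underside (on the table at z = 0); x along the neck from the hub towards the eye, z up.
- lever_balance (a point): The lever's balance point (centre of mass) in the middle of its neck: lever x 0, y 0, z 16 mm, 51 mm from the hub's axis towards the eye. The neck is a bar along x centred on y = 0, 20 mm wide (grasp across y), z 6 to 28 mm, free from x -18 to +38 mm. Axes as the lever's.
- lever_hub (a point): Centre of the hub's bore at the lever's underside (lever x -51, y -6.5, z 0 mm). The hub is an upright ring 50 mm across, 32 mm high, with a 21 mm bore.
- lever_eye (a point): Centre of the eye's bore at the lever's underside (lever x 139, y 24, z 0 mm). The eye is a ring 25 mm across, 24 mm high, with an 11 mm bore.
- setter: Cream kiln setter fixed to the table: bar 250 x 64 x 14 mm with a thick and a thin upright post. Origin at table height; axes laid out as the lever's: with the lever's origin straight above this origin and the same yaw, the hub is above the thick post and the eye above the thin post.
- setter_hub_post (a point): Tip of the thick post, 14 mm across, 60 mm above the table (setter x -51, y -6.5, z 60 mm).
- setter_eye_post (a point): Tip of the thin post, 7 mm across, 60 mm above the table (setter x 139, y 24, z 60 mm).
- jar_brown: White jar with a red lid, 69 mm across, 85 mm high. Bystander, loose; origin at the centre of its underside.
- jar_white: White jar with a black lid, 69 mm across, 85 mm high. Bystander, loose; origin at the centre of its underside.
- painted_vase: White vase with blue painting, 80 mm across, 105 mm high. Bystander, loose; origin at the centre of its underside.
- cone_pack: Clay holder with three thin cones, 28 x 92 x 63 mm. Bystander, loose; origin at the centre of its underside.
- bowl: White bowl with a red line, 127 mm across, 67 mm high. Bystander, loose; origin at the centre of its underside.
- tile_g_1: Glaze test tile with three stripes, 90 x 68 x 8 mm. Bystander, loose; origin at the centre of its underside.
- dropper: Brown dropper bottle, 33 mm across, 102 mm high. Bystander, loose; origin at the centre of its underside.
- straight_edge: Steel ruler, 26 x 310 x 9 mm, near the front edge. Bystander, loose; origin at the centre of its underside.

How it is judged:
On the way:
1. the lever is lifted clear of the table in the fingers, gripped within 22 mm of its balance point along the neck (height (world z) of each of lever_hub, lever_eye above 0.02 m and contact force between the fingers and lever above 1 N and x of the grasp point in the frame of lever between -0.022 and 0.022 m), for 0.2 s.
At the end, for the whole second after the job is handed in: The lever is still held in the fingers, within 22 mm of its balance point along the neck, at rest and level within 5 degrees; hub axis within 12 mm of the thick post, eye within 15 mm of the thin post, the underside of both 10 to 80 mm above the post tips; the setter untouched (horizontal distance between lever_hub and setter_hub_post below 0.012 m and horizontal distance between lever_eye and setter_eye_post below 0.015 m and height (world z) of lever_hub between 0.07 and 0.14 m and height (world z) of lever_eye between 0.07 and 0.14 m and angle between lever's own z axis and vertical below 0.09 rad and x of the grasp point in the frame of lever between -0.022 and 0.022 m and contact force between the fingers and lever above 1 N and contact force between lever and setter below 0.1 N and linear speed of lever below 0.02 m/s and angular speed of lever below 0.1 rad/s); the arm keeps its last pose, push and grip.
It fails at once if the lever is gripped harder than 60 N a finger (150 N over both fingers together, the shock of closing included) (contact force between the fingers and lever above 150 N).
It fails at once if the lever touches the setter (contact force between lever and setter above 1 N).
It fails at once if any of the bystanders is moved by more than 20 mm (distance of any of jar_brown, jar_white, painted_vase, cone_pack, bowl, tile_g_1, dropper, straight_edge from where it was at the start of the episode above 0.02 m).
It also fails if it takes over 35 s, if anything falls off the work surface, if the arm or the gripper's body presses on something with over 40 N, if the wrist force passes 120 N, or if a joint passes its speed limit or range.

ROBOT

A 6-joint arm with a two-finger parallel gripper is mounted at the origin on a cart in front of the work surface, level with it; the furniture and walls round the work are solid. World frame = base frame: x ahead of the robot, y to its left, z up, the work surface at z = 0. Lengths are in m, angles in rad, forces in N, time in s.
With the tool pointing down it reaches from about 0.35 to 0.975 m from the base axis. Payload 17.4 kg.
Tool frame: the origin (TCP) lies at the very end of the fingers, on their centre line; the grasp point (between the pads) lies arm.grip_point_offset behind it (arm.grip_point_offset is the distance from the TCP to the grasp point, in m); z points along the fingers, y is the line along which they close (so a half turn about z gives the same grasp; the last joint's range is limited). The gripper opens to 85 mm and grips with 20 to 120 N. Pads are 22 mm wide; open, the fingers measure 114 mm over their backs; the gripper's body (76 mm by 85 mm) begins 54 mm behind the grasp point. The pads swing forward as they close: fully open they stand 13 mm farther back than shut.
Start: joints at [-0.038, 0.116, 1.442, -0, 1.584, -0.038], TCP at [0.675, -0, 0.231] pointing down, gripper open.
Joint ranges: [-2.83, 2.83], [-0.83, 2.19], [0.07, 2.5], [-1.14, 4.28], [0.01, 3], [-2.97, 2.97]. Speed limits (rad/s): [1.89, 1.89, 2.22, 3.14, 3.14, 3.14].

INTERFACE

Orientations are given as a unit quaternion [w, x, y, z].
In Python, from plant import arm, eyes, order gives the robot as it stands (arm), with the cameras (eyes) and the job (order).
- The arm moves only by the tool inch_along, called after "Emit:" by a JSON object that holds its "api" and its "payload", one argument or row to a line. Schema: {"type":"object","properties":{"rows":{"type":"array","items":{"type":"number"},"minItems":7,"maxItems":56},"only":{"type":"string"},"quiet":{"type":"boolean"},"lines":{"type":"string"}},"required":["rows"],"additionalProperties":false}. rows is one flat list of numbers that holds 1 to 8 rows one after another, with no inner brackets; each row has 7 numbers: the finger opening in m, then dx, dy, dz in fractions of the full range, 1 being 40 cm, then a rotation vector rx, ry, rz in a scale on which 1.0 is pi rad; each row is the pose to reach, as a shift and turn from the pose commanded when the call began, along the tool's axes at that moment; what a row does not reach only later rows make up. A row lasts 1/12 s, in which the tool goes at most 0.0417 m and 0.125 rad, less where a joint would pass 70% of its speed; a pose out of reach is approached as far as the arm can. The fingers move at their own pace and stop on an object; the grip force is fixed at half the most. Time passes only in rows, so rows that do not move let the fingers close. The tool returns the time, the measured TCP pose, the force, the opening and the grip force at its end. only (a regular expression) keeps the lines of the reply that match it, lines (a string "A,B") keeps lines A to B, and quiet returns only ok. No shift or turn number may pass 1 either way. Input that does not fit is refused with a message, and nothing moves.
- arm.get_obs(): the state, without advancing time (a new reading comes with each control period).
- eyes.get_image(name): name is "scene" or "side" or "wrist"; returns the picture (384x512x3 uint8, red, green, blue); there is no depth.
- eyes.camera_model(name): a dict with "mtx" (3x3 intrinsics, pixels), "position" and "orientation" of the camera in the world. Camera axes: x right, y down, z forward; pixel columns grow to the right and rows downward; lengths in m; the calibration is good to about 2 mm. A picture is of the moment at which its call begins: read the wrist's pose just before it. camera_model takes no time and is no camera call; for the wrist camera it gives the pose at the moment of the call.
- order.sign_off(): hands the job in; it is judged then, once.
The state is a dict: "time_s": time; "joint_positions": joint angles; "qvel": joint speeds; "tau": joint torques, N m; "tool_pos": TCP position; "tool_rot": TCP orientation; "force": force on the tool from outside, world axes, zero at the start; "wrist_torque": the same for the moment, N m; "width": finger opening in m; "gripper_force": force on a finger pad.
Only numpy, scipy, OpenCV 4.12 (cv2) and the standard library are available. Lean on these libraries where they do the work, as an engineer would, in place of code of your own. Each camera call takes 0.05 s, during which the arm holds its last target. There are 200 camera calls.

## Working session

There is one attempt and no reset: what is moved stays moved. The work goes in short steps, Python scripts to look and compute and a tool call to move; the robot and the scene stay as the last step left them, time stands still between calls to the robot, and variables do not carry over. Pictures are saved under pics/ and viewed, at most 10 in all, crops included, and the job is handed in when it is done.

```bash
ls; mkdir -p pics; python3 - <<'E'
from plant import arm, eyes, order
import cv2
for n in("scene","side","wrist"):
    m=eyes.camera_model(n);print(n,m)
    cv2.imwrite(f"pics/{n}0.png",eyes.get_image(n)[:,:,::-1])
print(arm.get_obs(),arm.grip_point_offset)
E
```

```text
pics
plant.py
scene {'mtx': array([[423.5380648 ,   0.        , 253.285053  ],
       [  0.        , 423.5380648 , 191.88249489],
       [  0.        ,   0.        ,   1.        ]]), 'position': array([0.00271886, 0.84352059, 1.23909752]), 'orientation': array([ 0.09819726, -0.25992161,  0.90024139, -0.33520665])}
side {'mtx': array([[392.83154139,   0.        , 258.38763359],
       [  0.        , 392.83154139, 192.91866856],
       [  0.        ,   0.        ,   1.        ]]), 'position': array([ 0.29342571, -0.86428853,  0.7787147 ]), 'orientation': array([-0.43704989,  0.88756474, -0.12831538,  0.06893038])}
wrist {'mtx': array([[299.34474963,   0.        , 256.0972635 ],
       [  0.        , 299.34474963, 191.80222662],
       [  0.        ,   0.        ,   1.        ]]), 'position': array([0.67432142, 0.07556124, 0.37271131]), 'orientation': array([ 1.48729464e-01,  9.88877904e-01,  1.31518886e-04, -1.39171081e-04])}
{'time_s': 0.15, 'joint_positions': array([-3.78144622e-02,  1.16397418e-01,  1.44207906e+00,  1.40118656e-05,
        1.58398424e+00, -3.78123979e-02]), 'qvel': array([-9.41770405e-05,  2.27323579e-04, -1.10832779e-03, -6.04171056e-04,
       -1.00823474e-03, -3.60894150e-04]), 'tau': array([ 7.81324125e-04, -7.32512355e+01, -6.32847619e+01, -3.31336332e-05,
        5.00968890e-03,  2.64853352e-04]), 'tool_pos': array([ 6.74873489e-01, -9.84464146e-06,  2.30737516e-01]), 'tool_rot': array([-3.23055988e-04,  7.07107381e-01,  7.07106048e-01, -2.89950875e-04]), 'force': array([ 1.21572405,  1.42531338, -0.09986612]), 'wrist_torque': array([0.01493466, 0.00393079, 0.0077586 ]), 'gripper_force': 0.0, 'width': 0.08522011156968452} 0.0187
```

View pics/scene0.png

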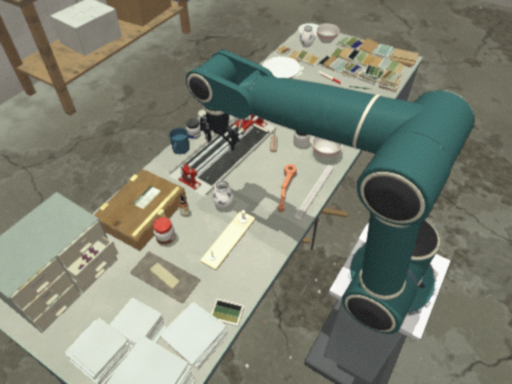

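View pics/side0.png

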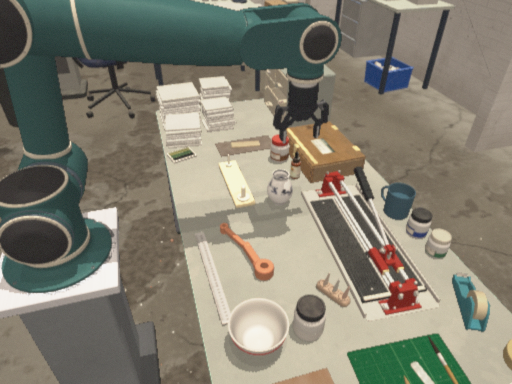

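View pics/wrist0.png

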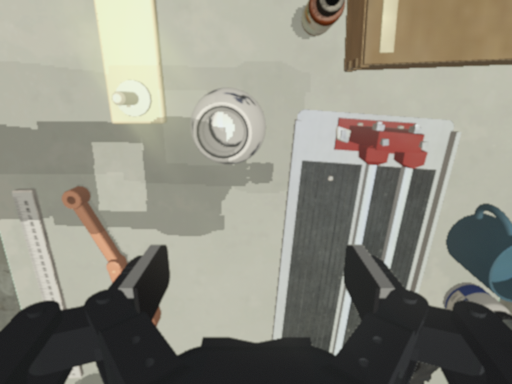

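The side view shows the lever with its hub at about (262,268) and its eye at (225,230). The setter runs from about (228,160) to (245,205). I'll enlarge both.

```bash
python3 - <<'E'
import cv2,numpy as np
s=cv2.imread("pics/side0.png");c=cv2.imread("pics/scene0.png")
def crop(im,x,y,w,h,f): return cv2.resize(im[y:y+h,x:x+w],None,fx=f,fy=f,interpolation=cv2.INTER_CUBIC)
a=crop(s,205,150,80,60,5);b=crop(s,210,220,80,60,5);d=crop(c,195,210,80,60,5);e=crop(c,250,160,80,60,5)
cv2.imwrite("pics/m1.png",np.vstack([np.hstack([a,b]),np.hstack([d,e])]))
E
```

```text
(no output)
```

View pics/m1.png

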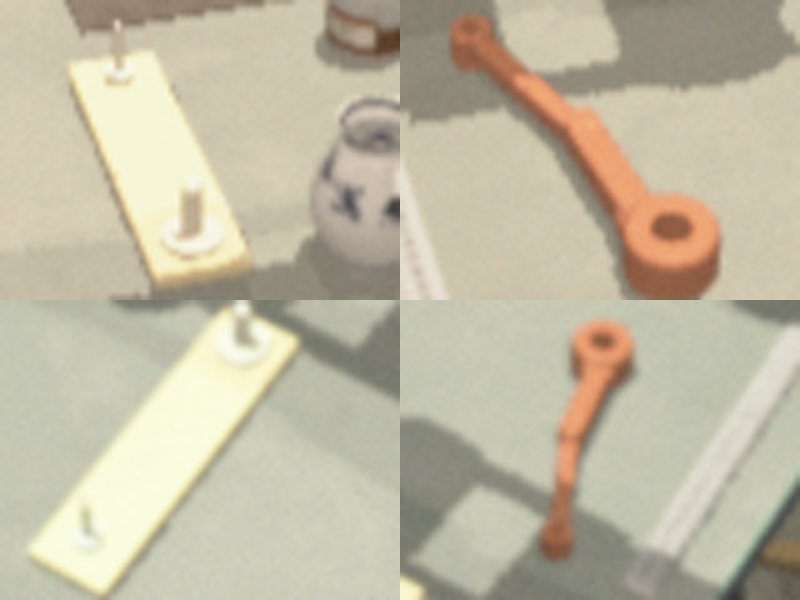

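Montage readings:

| View | Thick tip | Thin tip | Hub top | Eye top |
|---|---|---|---|---|
| Side | (243.6,186.2) | (228.4,154) | (264,264.8) | (224,225.2) |
| Scene | not visible | (211.4,251.2) | (290.2,167.8) | (281,206.6) |
| Wrist | (118,98) | not visible | not visible | (76,198) |

```bash
cat > h.py <<'E'
import numpy as np,cv2
from plant import arm, eyes, order
from scipy.spatial.transform import Rotation as R
from scipy.optimize import least_squares
def rot(q): return R.from_quat(np.roll(q,-1))
def proj(m,P):
    p=rot(m["orientation"]).inv().apply(np.atleast_2d(P)-m["position"])
    return (p[:,:2]/p[:,2:])*[m["mtx"][0,0],m["mtx"][1,1]]+m["mtx"][:2,2]
def place(s,p):
    c,n=np.cos(s[2]),np.sin(s[2]); return [s[0]+c*p[0]-n*p[1],s[1]+n*p[0]+c*p[1],p[2]]
def fit(obs,s0):  # obs: (cam model, local pt, pixel)
    f=lambda s:np.concatenate([proj(m,place(s,p))[0]-u for m,p,u in obs])
    r=least_squares(f,s0); return r.x,r.fun.reshape(-1,2).round(1).tolist()
LH=[-.051,-.0065,.032];LE=[.139,.024,.024];SH=[-.051,-.0065,.06];SE=[.139,.024,.06]
E
python3 - <<'E'
from h import *
S,C,W=[eyes.camera_model(n) for n in("side","scene","wrist")]
for o in([(S,LH,(264,264.8)),(S,LE,(224,225.2)),(C,LH,(290.2,167.8)),(C,LE,(281,206.6)),(W,LE,(76,198))],
 [(S,SH,(243.6,186.2)),(S,SE,(228.4,154)),(C,SE,(211.4,251.2)),(W,SH,(118,98))]):
  print(min((fit(o,[.5,.1,a]) for a in(1,2.5,-2)),key=lambda r:np.abs(r[1]).sum()))
E
```

```text
(array([ 0.49481312, -0.1743497 ,  1.71230609]), [[-0.1, 0.3], [1.5, -0.7], [-0.3, -0.3], [-1.9, -1.4], [-1.5, 0.2]])
(array([0.53706259, 0.12869686, 1.43478497]), [[-0.1, -0.2], [-0.6, 0.3], [-0.1, -1.1], [0.0, -0.2]])
```

The rows are not in the units I measure in: shifts go in shares of 40 cm and turns go in shares of pi rad. I convert before sending: -0.27 m / 0.4 = -0.675, -0.18 m / 0.4 = -0.45, -0.14 rad / 3.1416 = -0.0446.

Emit:
{"api": "inch_along", "payload": {
  "rows": [0.05, -0.1, -0.0625, 0, 0, 0, -0.0064, 0.05, -0.2, -0.125, 0, 0, 0, -0.0191, 0.05, -0.3, -0.1875, 0, 0, 0, -0.0318, 0.05, -0.375, -0.25, 0, 0, 0, -0.0446, 0.05, -0.45, -0.3, 0, 0, 0, -0.0446, 0.05, -0.525, -0.35, 0, 0, 0, -0.0446, 0.05, -0.6, -0.4, 0, 0, 0, -0.0446, 0.05, -0.675, -0.45, 0, 0, 0, -0.0446]
}}

```text
time_s: 0.82
tool_pos: [0.4934, -0.2715, 0.2313]
tool_rot: [0.0, 0.656, 0.755, -0.0]
force: [0.9, 0.6, 0.1]
width: 0.0499
gripper_force: 0.0
```

Emit:
{"api": "inch_along", "payload": {
  "rows": [0.05, 0, 0, 0, 0, 0, 0, 0.05, 0, 0, 0, 0, 0, 0, 0.05, 0, 0, 0, 0, 0, 0]
}}

```text
time_s: 1.07
tool_pos: [0.4951, -0.2698, 0.2312]
tool_rot: [-0.0, 0.656, 0.755, 0.0]
force: [-0.6, 1.3, 0.6]
width: 0.0502
gripper_force: 0.0
```

```bash
python3 - <<'E'
from h import *
print(arm.get_obs()["tool_pos"],arm.get_obs()["qvel"].round(3))
m=eyes.camera_model("wrist");np.savez("w1.npz",**m)
cv2.imwrite("pics/w1.png",eyes.get_image("wrist")[:,:,::-1])
s=[.4948,-.1743,1.7123]
print([proj(m,place(s,p))[0].round(1) for p in(LH,LE,[0,0,.028],[.1,0,0])], [proj(m,place([.5371,.1287,1.4348],p))[0].round() for p in(SH,SE)])
im=cv2.imread("pics/w1.png");cv2.imwrite("pics/w1b.png",cv2.resize(im,(800,600),interpolation=cv2.INTER_CUBIC))
E
```

```text
[ 0.4951152  -0.26982602  0.23122266] [ 0.025  0.006 -0.002  0.     0.001 -0.   ]
[array([273.9, 129.5]), array([244.7, -72.4]), array([268.4,  81.3]), array([268.3, -16.1])] [array([ 377., -270.]), array([ 458., -755.])]
```

View pics/w1b.png

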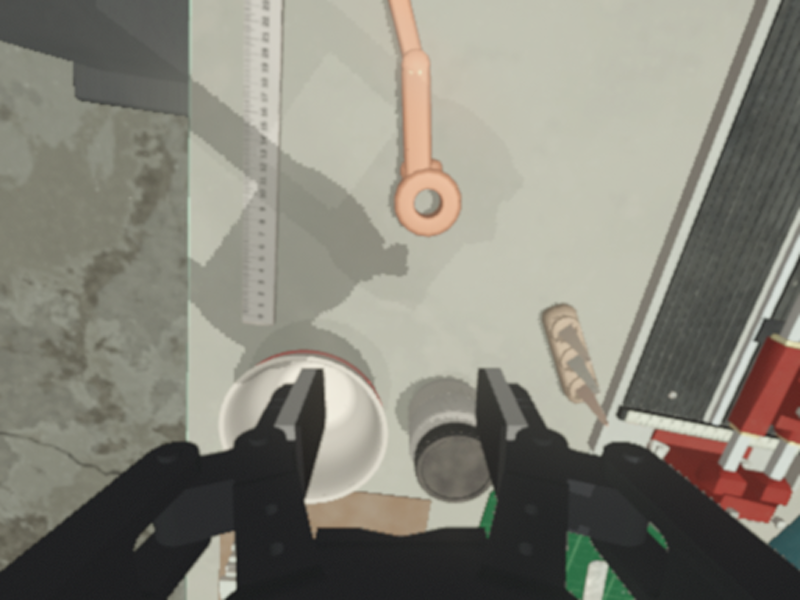

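The hub bore at (273.7,128.4) matches the prediction of (273.9,129.5). The neck runs vertically in the image, so the yaw is right. The ruler, bowl and jar are clear of the grasp spot.

In the tool's units: 0.13 m / 0.4 = 0.325, 0.0945 m / 0.4 = 0.2363.

Emit:
{"api": "inch_along", "payload": {
  "rows": [0.05, 0.1, 0.015, 0, 0, 0, 0, 0.05, 0.2, 0.03, 0, 0, 0, 0, 0.05, 0.2363, 0.0325, 0.075, 0, 0, 0, 0.05, 0.2363, 0.0325, 0.175, 0, 0, 0, 0.05, 0.2363, 0.0325, 0.275, 0, 0, 0, 0.05, 0.2363, 0.0325, 0.325, 0, 0, 0, 0.05, 0.2363, 0.0325, 0.325, 0, 0, 0, 0.05, 0.2363, 0.0325, 0.325, 0, 0, 0]
}}

```text
time_s: 1.78
tool_pos: [0.4949, -0.1736, 0.1012]
tool_rot: [-0.001, 0.655, 0.755, -0.0]
force: [0.6, -0.2, 1.1]
width: 0.0498
gripper_force: 0.0
```

```bash
python3 - <<'E'
from h import *
m=eyes.camera_model("wrist")
im=eyes.get_image("wrist")[:,:,::-1]
cv2.imwrite("pics/w2b.png",cv2.resize(im,(800,600),interpolation=cv2.INTER_CUBIC))
s=[.4948,-.1743,1.7123]
for p in(LH,LE,[0,0,.028],[.038,0,.028],[.038,.01,.028],[.038,-.01,.028]): print(p,((proj(m,place(s,p))[0]+.2)*1.5625).round(1))
E
```

```text
[-0.051, -0.0065, 0.032] [413.8 416.4]
[0.139, 0.024, 0.024] [342.7  -4.3]
[0, 0, 0.028] [401.1 319.7]
[0.038, 0, 0.028] [401.2 242.5]
[0.038, 0.01, 0.028] [379.6 242.5]
[0.038, -0.01, 0.028] [422.7 242.5]
```

View pics/w2b.png

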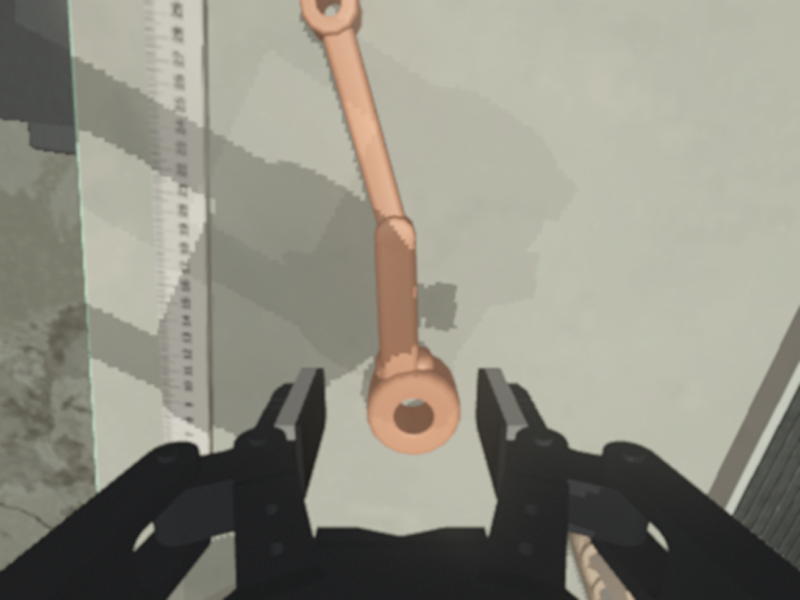

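The lever hub bore is at (413,417), the eye bore at (331,5) and the neck edges at row 242 are 376 and 415 (enlarged pixels). That means a small yaw correction, so I'll refit.

```bash
python3 - <<'E'
from h import *
m=eyes.camera_model("wrist");w=np.load("w1.npz");g=lambda x,y:(x/1.5625-.2,y/1.5625-.2)
o=[(m,LH,g(413,416)),(m,LE,g(331,6)),(w,LH,g(428,201))]
s,r=fit(o,[.4948,-.1743,1.7123]);print(s,r)
p=arm.get_obs();t=rot(p["tool_rot"]);tr=t.as_matrix();print(tr.round(3))
d=t.inv().apply(np.r_[s[:2],.005]-p["tool_pos"]);print("tool delta",d, "yaw err", s[2]-np.arctan2(tr[1,0],tr[0,0]))
for q in([.038,0,.028],):print((proj(m,place(s,q))[0]+.2)*1.5625)
E
```

```text
[ 0.49425723 -0.17667287  1.738657  ] [[0.1, 0.7], [-0.4, -1.9], [0.5, 3.0]]
[[-0.141  0.99   0.001]
 [ 0.99   0.141 -0.   ]
 [-0.     0.001 -1.   ]]
tool delta [-0.00226616 -0.0017117   0.09775786] yaw err 0.026745038487764772
[395.59263554 245.26064452]
```

In the tool's units: 0.096 m / 0.4 = 0.24, 0.09 m / 0.4 = 0.225, -0.027 rad / 3.1416 = -0.0086.

Emit:
{"api": "inch_along", "payload": {
  "rows": [0.05, -0.0038, -0.0038, 0.075, 0, 0, -0.0086, 0.05, -0.0038, -0.0038, 0.15, 0, 0, -0.0086, 0.05, -0.0038, -0.0038, 0.2, 0, 0, -0.0086, 0.05, -0.0038, -0.0038, 0.225, 0, 0, -0.0086, 0.05, -0.0038, -0.0038, 0.24, 0, 0, -0.0086, 0.04, -0.0038, -0.0038, 0.24, 0, 0, -0.0086, 0.03, -0.0038, -0.0038, 0.24, 0, 0, -0.0086, 0.026, -0.0038, -0.0038, 0.24, 0, 0, -0.0086]
}}

```text
time_s: 2.5
tool_pos: [0.4943, -0.1767, 0.0071]
tool_rot: [0.001, 0.646, 0.764, 0.0]
force: [-0.1, 1.0, -0.7]
width: 0.0264
gripper_force: 0.0
```

Emit:
{"api": "inch_along", "payload": {
  "rows": [0.024, 0, 0, 0, 0, 0, 0, 0.022, 0, 0, 0, 0, 0, 0, 0.02, 0, 0, 0, 0, 0, 0, 0.018, 0, 0, 0, 0, 0, 0, 0.016, 0, 0, 0, 0, 0, 0, 0.014, 0, 0, 0, 0, 0, 0, 0.014, 0, 0, 0, 0, 0, 0]
}}

```text
time_s: 3.08
tool_pos: [0.4937, -0.1764, 0.0061]
tool_rot: [0.0, 0.646, 0.764, 0.0]
force: [-2.6, 0.9, 7.9]
width: 0.0187
gripper_force: 58.7
```

In the tool's units: -0.12 m / 0.4 = -0.3, -0.11 m / 0.4 = -0.275.

Emit:
{"api": "inch_along", "payload": {
  "rows": [0.014, 0, 0, -0.025, 0, 0, 0, 0.014, 0, 0, -0.075, 0, 0, 0, 0.014, 0, 0, -0.125, 0, 0, 0, 0.014, 0, 0, -0.175, 0, 0, 0, 0.014, 0, 0, -0.225, 0, 0, 0, 0.014, 0, 0, -0.275, 0, 0, 0, 0.014, 0, 0, -0.3, 0, 0, 0, 0.014, 0, 0, -0.3, 0, 0, 0]
}}

```text
time_s: 3.75
tool_pos: [0.4942, -0.1766, 0.128]
tool_rot: [0.002, 0.646, 0.764, 0.001]
force: [0.3, 0.0, -2.5]
width: 0.0192
gripper_force: 59.2
```

```bash
python3 - <<'E'
from h import *
p=arm.get_obs();print(p["width"],p["gripper_force"])
t=rot(p["tool_rot"]);print(t.inv().apply([.5371-p["tool_pos"][0],.1287-.08-p["tool_pos"][1],0]))
im=eyes.get_image("wrist")[:,:,::-1]
cv2.imwrite("pics/w3b.png",cv2.resize(im,(800,600),interpolation=cv2.INTER_CUBIC))
E
```

```text
0.019157266380488484 59.16033089160919
[ 2.15083702e-01  7.97446017e-02 -1.62768271e-04]
```

View pics/w3b.png

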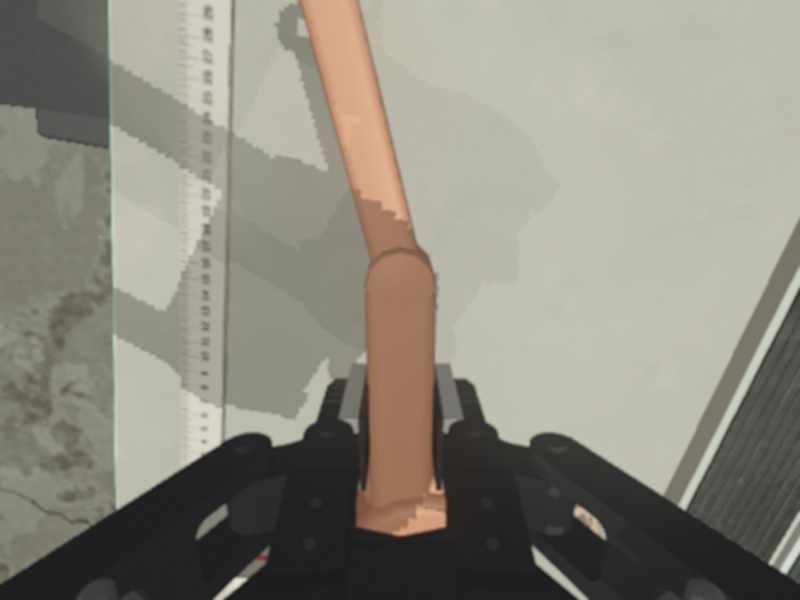

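The lever is held cleanly and lies straight along the tool axis. I'll move it towards the setter, stopping 80 mm short.

In the tool's units: 0.215 m / 0.4 = 0.5375, 0.08 m / 0.4 = 0.2, 0.304 rad / 3.1416 = 0.0968.

Emit:
{"api": "inch_along", "payload": {
  "rows": [0.014, 0.05, 0.02, 0, 0, 0, 0.0095, 0.014, 0.125, 0.0475, 0, 0, 0, 0.0255, 0.014, 0.2125, 0.08, 0, 0, 0, 0.0414, 0.014, 0.3, 0.1125, 0, 0, 0, 0.0573, 0.014, 0.3875, 0.145, 0, 0, 0, 0.0732, 0.014, 0.4625, 0.1725, 0, 0, 0, 0.0891, 0.014, 0.5125, 0.19, 0, 0, 0, 0.0968, 0.014, 0.5375, 0.2, 0, 0, 0, 0.0968]
}}

```text
time_s: 4.47
tool_pos: [0.536, 0.0515, 0.1235]
tool_rot: [-0.001, 0.754, 0.657, -0.001]
force: [0.6, -0.9, -3.1]
width: 0.0188
gripper_force: 59.2
```

Emit:
{"api": "inch_along", "payload": {
  "rows": [0.014, 0, 0, 0, 0, 0, 0, 0.014, 0, 0, 0, 0, 0, 0, 0.014, 0, 0, 0, 0, 0, 0]
}}

```text
time_s: 4.72
tool_pos: [0.5362, 0.0481, 0.1246]
tool_rot: [-0.0, 0.754, 0.657, -0.0]
force: [-0.3, -0.3, -2.8]
width: 0.0188
gripper_force: 59.2
```

```bash
python3 - <<'E'
from h import *
m=eyes.camera_model("wrist");np.savez("w4.npz",**m)
im=eyes.get_image("wrist")[:,:,::-1]
cv2.imwrite("pics/w4b.png",cv2.resize(im,(800,600),interpolation=cv2.INTER_CUBIC))
s=[.5371,.1287,1.4348]
for p in(SH,SE): print(p,((proj(m,place(s,p))[0]+.2)*1.5625).round(1))
E
```

```text
[-0.051, -0.0065, 0.06] [393.8 263.7]
[0.139, 0.024, 0.06] [ 299.1 -296.3]
```

View pics/w4b.png

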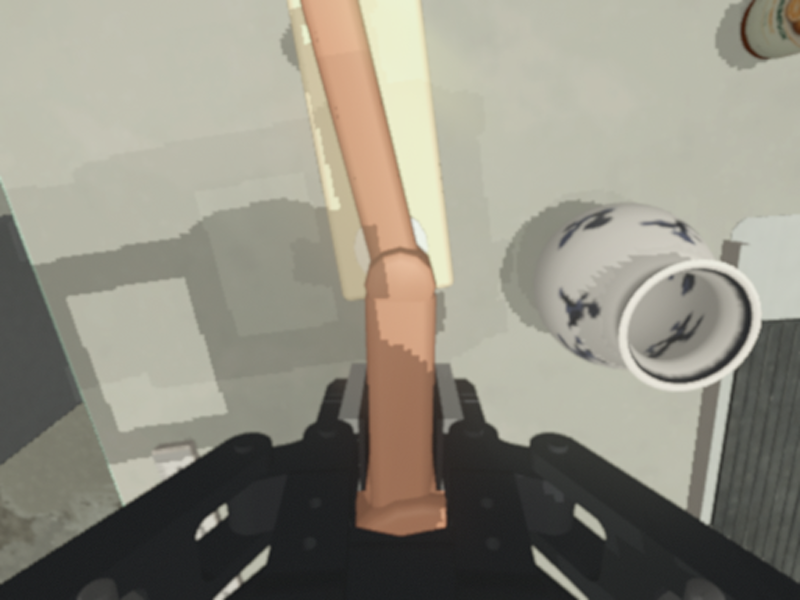

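The thick post is hidden behind the lever. I'll refine the setter pose from the bar edges instead: left (290,0)→(345,298), right (420,0)→(451,285), near end at row ~292, with the collar around (393,245).

```bash
python3 - <<'E'
from h import *
K=np.load("w4.npz")["mtx"]
w0=dict(mtx=K,position=np.array([0.67432142,0.07556124,0.37271131]),orientation=np.array([1.48729464e-01,9.88877904e-01,1.31518886e-04,-1.39171081e-04]))
w4=dict(np.load("w4.npz"));S,C=eyes.camera_model("side"),eyes.camera_model("scene")
def unp(m,u,z):
    d=rot(m["orientation"]).apply(np.linalg.solve(m["mtx"],[*u,1]));return m["position"]+d*(z-m["position"][2])/d[2]
g=lambda x,y:(x/1.5625-.2,y/1.5625-.2)
E=[(w4,g(290,0),1),(w4,g(343,285),1),(w4,g(420,0),-1),(w4,g(451,283),-1),(w0,(96,0),1),(w0,(110,121),1),(w0,(155,0),-1),(w0,(163,121),-1)]
P=[(S,SH,(243.6,186.2)),(S,SE,(228.4,154)),(C,SE,(211.4,251.2)),(w0,SH,(118,98))]
def f(s,full=False):
    a=[]
    for m,u,sg in E:
        q=unp(m,u,.014)-[s[0],s[1],0];a.append(1000*(-np.sin(s[2])*q[0]+np.cos(s[2])*q[1]-s[3]-sg*.032))
    b=np.concatenate([proj(m,place(s,p))[0]-u for m,p,u in P])*2
    return np.r_[a,b]
r=least_squares(f,[.537,.1287,1.435,.009],loss="soft_l1");print(r.x,f(r.x).round(1))
p=arm.get_obs();T=rot(p["tool_rot"]);t=p["tool_pos"]
# lever-in-tool x offset from neck end top edge seen at row ~252
print(unp(w4,g(400,250),t[2]-.006+.028)-t, T.as_matrix()[:,0])
print("delta",T.inv().apply([r.x[0]-t[0],r.x[1]-t[1],0]),"yaw",r.x[2]-np.arctan2(*T.as_matrix()[1::-1,0]))
E
```

```text
[ 0.53226762  0.12836039  1.53537425 -0.00344663] [  2.4  -3.4   5.3   0.4  -1.1  -2.5   1.1  -0.4   0.1  -0.4 -11.8   2.6
   9.6   2.3   0.8  -0.1]
[0.00635196 0.0519437  0.022     ] [ 1.37151320e-01  9.90550041e-01 -3.62471449e-04]
delta [ 7.91043033e-02 -1.50406357e-02 -1.85754974e-05] yaw 0.10216291841087677
```

```bash
python3 - <<'E'
from h import *
w4=dict(np.load("w4.npz"));K=w4["mtx"]
w0=dict(mtx=K,position=np.array([0.67432142,0.07556124,0.37271131]),orientation=np.array([1.48729464e-01,9.88877904e-01,1.31518886e-04,-1.39171081e-04]))
def unp(m,u,z):
    d=rot(m["orientation"]).apply(np.linalg.solve(m["mtx"],[*u,1]));return m["position"]+d*(z-m["position"][2])/d[2]
g=lambda x,y:(x/1.5625-.2,y/1.5625-.2)
S,C=eyes.camera_model("side"),eyes.camera_model("scene")
for n,a,b in[("w4L",(w4,g(290,0)),(w4,g(343,285))),("w4R",(w4,g(420,0)),(w4,g(451,283))),("w0L",(w0,(96,0)),(w0,(110,121))),("w0R",(w0,(155,0)),(w0,(163,121))),
 ("sideL",(S,(218.5,162.6)),(S,(235.4,205.0))),("sideR",(S,(235.6,160)),(S,(254.6,202.5))),("sceneL",(C,(200.4,320.0)),(C,(241,270)))][:6]:
    A,B=unp(*a,.014),unp(*b,.014);print(n,np.arctan2(*(A-B)[1::-1]).round(3),A.round(3),B.round(3))
s=[.5371,.1287,1.4348]
H,E_=place(s,SH),place(s,SE);print("posts",np.round(H,4),np.round(E_,4),np.arctan2(E_[1]-H[1],E_[0]-H[0]))
print(unp(S,(205+118/5-.4,150+74/5-.4),.016),unp(S,(205+192/5-.4,150+237/5-.4),.016),unp(C,(195+86/5-.4,210+240/5-.4),.016),unp(C,(195+243/5-.4,210+46/5-.4),.016),unp(w0,(130,98),.016))
E
```

```text
w4L 1.576 [0.504 0.2   0.014] [0.505 0.059 0.014]
w4R 1.571 [0.565 0.191 0.014] [0.565 0.052 0.014]
w0L 1.546 [0.506 0.175 0.014] [0.503 0.052 0.014]
w0R 1.547 [0.568 0.175 0.014] [0.565 0.052 0.014]
sideL 1.57 [0.503 0.297 0.014] [0.503 0.05  0.014]
sideR 1.56 [0.565 0.297 0.014] [0.563 0.045 0.014]
posts [0.5366 0.0773 0.06  ] [0.5322 0.2697 0.06  ] 1.593968398430362
[0.53275147 0.27323558 0.016     ] [0.53476833 0.07914305 0.016     ] [0.53270582 0.27160634 0.016     ] [0.53278669 0.07810887 0.016     ] [0.53080133 0.07734939 0.016     ]
```

The bar lies along the line through the posts. Combining all views, the posts are at hub ≈(0.535,0.0775) and eye ≈(0.533,0.2705), so the setter origin is (0.536,0.129) with yaw 1.422.

In the tool's units: 0.08 m / 0.4 = 0.2, 0.07 m / 0.4 = 0.175, 0.011 rad / 3.1416 = 0.0035.

Emit:
{"api": "inch_along", "payload": {
  "rows": [0.014, 0.0375, -0.005, 0, 0, 0, 0.0035, 0.014, 0.0875, -0.0125, 0, 0, 0, 0.0035, 0.014, 0.1375, -0.02, 0, 0, 0, 0.0035, 0.014, 0.175, -0.025, 0.0125, 0, 0, 0.0035, 0.014, 0.2, -0.0275, 0.025, 0, 0, 0.0035, 0.014, 0.2, -0.0275, 0.0375, 0, 0, 0.0035, 0.014, 0.2, -0.0275, 0.0375, 0, 0, 0.0035, 0.014, 0.2, -0.0275, 0.0375, 0, 0, 0.0035]
}}

```text
time_s: 5.43
tool_pos: [0.5364, 0.1288, 0.1098]
tool_rot: [-0.0, 0.758, 0.653, -0.0]
force: [0.1, -0.8, -2.0]
width: 0.0189
gripper_force: 59.2
```

```bash
python3 - <<'E'
from h import *
c=[]
for n,x,y in(("side",205,140),("scene",195,195)):
    im=eyes.get_image(n)[:,:,::-1];cv2.imwrite(f"pics/{n}5.png",im)
    c.append(cv2.resize(im[y:y+75,x:x+75],None,fx=5.3334,fy=5.3334,interpolation=cv2.INTER_CUBIC))
cv2.imwrite("pics/m5.png",np.hstack(c));print(c[0].shape)
E
```

```text
(400, 400, 3)
```

View pics/m5.png

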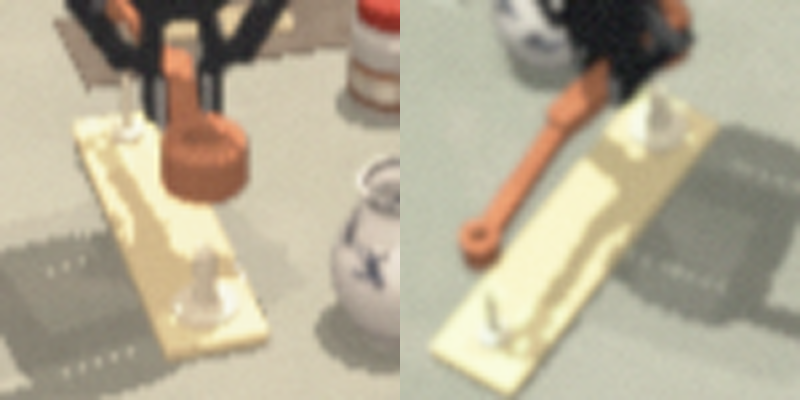

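Readings:
- **Side:** hub bore at (243.0,164.9), thick tip at (243.2,186.5).
- **Scene:** eye bore at (209.6,239.0), thin tip at (211.5,250.3), thick tip at (243.2,211.8).

The shadow shows the lever clear of the setter. I'll compare positions in world coordinates.

```bash
python3 - <<'E'
from h import *
S,C=eyes.camera_model("side"),eyes.camera_model("scene")
def unp(m,u,z):
    d=rot(m["orientation"]).apply(np.linalg.solve(m["mtx"],[*u,1]));return (m["position"]+d*(z-m["position"][2])/d[2]).round(4)
print("hub lever",unp(S,(243,164.9),.136),"thick",unp(S,(243.2,186.5),.06),unp(C,(243.2,211.8),.06))
print("eye lever",unp(C,(209.6,239),.128),"thin",unp(C,(211.5,250.3),.06),unp(S,(228.4,154),.06))
o=arm.get_obs();s=[*o["tool_pos"][:2],np.arctan2(*rot(o["tool_rot"]).as_matrix()[1::-1,0])];print("model",s,place(s,LH),place(s,LE),np.abs(o["qvel"]).max())
E
```

```text
hub lever [0.5366 0.0797 0.136 ] thick [0.5349 0.0751 0.06  ] [0.5307 0.0796 0.06  ]
eye lever [0.5305 0.272  0.128 ] thin [0.5309 0.27   0.06  ] [0.5345 0.2708 0.06  ]
model [np.float64(0.5367302667023445), np.float64(0.12889857647749564), np.float64(1.421923487911877)] [np.float64(0.5355938692846878), np.float64(0.07749859008733069), 0.032] [np.float64(0.5336127044788982), np.float64(0.26992084707963476), 0.024] 0.005508370741563316
```

In the tool's units: 0.004 m / 0.4 = 0.01, 0.002 m / 0.4 = 0.005.

Emit:
{"api": "inch_along", "payload": {
  "rows": [0.014, -0.0033, -0.0045, 0.005, 0, 0, 0, 0.014, -0.0033, -0.0045, 0.01, 0, 0, 0, 0.014, -0.0033, -0.0045, 0.01, 0, 0, 0, 0.014, -0.0033, -0.0045, 0.01, 0, 0, 0, 0.014, -0.0033, -0.0045, 0.01, 0, 0, 0, 0.014, -0.0033, -0.0045, 0.01, 0, 0, 0]
}}

```text
time_s: 6.03
tool_pos: [0.5347, 0.1287, 0.1064]
tool_rot: [0.0, 0.757, 0.653, 0.0]
force: [-0.4, -0.1, -3.2]
width: 0.0188
gripper_force: 59.2
```

```bash
python3 -c "
from plant import arm, eyes, order
print(abs(arm.get_obs()['qvel']).max());print(order.sign_off())"
```

```text
0.0015792758673752016
the job is handed in; nothing more can be done
None
```

I handed the job in with the lever still gripped at its neck (about 59 N a finger) and at rest over the setter. Its underside is about 4 cm above the post tips; the hub and eye are within about 5 mm of their posts by my camera measurements. The verdict wasn't shown.

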